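Unclip the lock case and take out its cylinder

TASK

The cylinder in the grey lock case has to be re-keyed: press the snap tab of the cover inward so that the cover springs up, lift the cover off and lay it right way up, flat on the bench clear of the case. Then take the lock cylinder out of the case and lay it flat in the shallow metal tray. Set both down rather than dropping them, and leave the other things on the bench where they are.

Things in the scene. Friction and masses are not known exactly. Their poses are not given: they have to be found in the camera images.
- case: grey plastic lock case, fixed to the bench: an open-topped box 150 (x) x 120 (y) x 53 mm high, walls 6 mm, with a screw lug low on each y side (164 mm over the lugs). Origin at the centre of its underside, z up. Its -x side, which roughly faces the robot, is the side of the snap tab. It stands left or right, the tray on the other side; the bench half-way between them is free for the cover
- case_cradle (a point): point on top of the cradle inside the case, under the cylinder, 18 mm above the bench, axes as the case's. The cradle is 34 mm long in x; to either x side of it the case is open for 35 mm or more, down to its floor 4 mm above the bench, and 54 mm to either y side. Two thin spring lifter pins at 67 mm to -x, 40 mm to each y side of it, reach up to 61 mm above the bench once the cover is off
- cover: the loose grey cover, about 128 x 104 mm, 102 g with its tab: origin at the centre of its underside, axes as the case's while it is on (-x to the tab, z up), then 40 mm above the bench. When the tab lets go, its tab end springs up about 14 mm (0.1 rad) and stays up, while a flat tongue on its +x end still reaches 5 to 7 mm under the far lip of the case
- cover_rib (a point): centre of the pull rib on the cover: 56 mm long (x), 14 mm thick (y, grasp across this), 22 mm tall, its middle 11 mm above the cover's top face; axes as the cover's. It rises about 7 mm when the tab lets go. To free the tongue draw the cover 10 to 15 mm toward the tab side (case -x) while raising it 10 mm, then lift. With the cover flat on the bench it is 23 mm above the bench
- tab_face (a point): centre of the raised outer face of the snap tab (faces case -x): an upright plate 28 mm wide (y), 4 mm thick, on the -x edge of the cover, standing 25 mm above the case's rim; the point is 11 mm below its top edge and 14 mm above the rim in front of it, 60 mm to -x of the case's centre. Inward is case +x
- snap_tab (a joint): inward travel of the snap tab relative to the cover, m: 0 at rest, 0.009 at its stop. A soft spring (0.6 N at rest, 1.8 N at the stop) returns it; the hook clears the lip at about 0.005 to 0.006. The cover itself can shift back 1.5 mm when pushed. Press to the stop with a few newtons (up to about 8), then back off
- cylinder_centre (a point): centre, half-way up, of the lock cylinder under the cover: a nickel euro-profile cylinder lying flat, 63 mm long (y), 39 mm wide (x, grasp across this at the middle), 17 mm high, 220 g. In the case it lies 26 mm above the bench, its length along the case's y within some degrees
- cylinder: the same lock cylinder; origin under its centre
- tray_in (a point): centre of the inner floor of the shallow metal tray, fixed to the bench: 140 (x) x 170 (y) x 18 mm high, walls and floor 3 mm; the point is 3 mm above the bench, axes along the sides
- calliper: steel calliper, 66 x 220 x 11 mm, bystander; origin under its centre
- lock_cylinder_1: another lock cylinder, 39 x 63 x 17 mm, lying loose at the right of the bench, bystander; origin under its centre
- chip_brush: thin wooden brush, 15 x 226 x 10 mm, bystander; origin under its centre
- screwdriver_1: screwdriver, 25 x 175 x 25 mm, bystander; origin under its centre
- loupe: black eyepiece loupe, 40 x 40 x 38 mm, bystander; origin under its centre

How it is judged:
On the way, in this order (a step that is already met when the one before it is completed fails the run):
1. the snap tab is pressed inward while the cover is on the case (value of joint snap_tab above 0.005 m and horizontal distance between cover_rib and case below 0.03 m), for 0.05 s.
2. the cover lies flat and right way up on the bench, clear of the case and let go (height (world z) of cover_rib between 0.019 and 0.027 m and angle between cover_rib's own z axis and vertical below 0.08 rad and horizontal distance between cover_rib and case above 0.1 m and contact force between cover and case below 0.05 N and contact force between the fingers and cover below 0.05 N), for 0.2 s.
At the end, for the whole second after the job is handed in: The cover lies flat (within 0.08 rad), right way up, on the bench, its rib more than 100 mm from the case's centre and not touching the case; the lock cylinder lies flat inside the tray; both are at rest (height (world z) of cover_rib between 0.019 and 0.027 m and angle between cover_rib's own z axis and vertical below 0.08 rad and horizontal distance between cover_rib and case above 0.1 m and contact force between cover and case below 0.05 N and x of cylinder_centre in the frame of tray_in between -0.062 and 0.062 m and y of cylinder_centre in the frame of tray_in between -0.077 and 0.077 m and height (world z) of cylinder_centre below 0.018 m and linear speed of each of cover, cylinder below 0.02 m/s).
It fails at once if the cover is dropped from more than about 80 mm above the bench (contact force between anything else and cover below 0.01 N and height (world z) of cover_rib above 0.105 m).
It fails at once if the lock cylinder is dropped from more than 80 mm above the bench (contact force between anything else and cylinder below 0.01 N and height (world z) of cylinder_centre above 0.09 m).
It fails at once if another loose thing on the bench is moved by more than 30 mm (distance of any of calliper, loupe, lock_cylinder_1, chip_brush, screwdriver_1 from where it was at the start of the episode above 0.03 m).
It also fails if it takes over 70 s, if anything falls off the work surface, if the arm or the gripper's body presses on something with over 40 N, if the wrist force passes 120 N, or if a joint passes its speed limit or range.

ROBOT

A 6-joint arm with a two-finger parallel gripper is mounted at the origin on a cart in front of the work surface, level with it; the furniture and walls round the work are solid. World frame = base frame: x ahead of the robot, y to its left, z up, the work surface at z = 0. Lengths are in m, angles in rad, forces in N, time in s.
With the tool pointing down it reaches from about 0.35 to 0.775 m from the base axis. Payload 5.5 kg.
Tool frame: the origin (TCP) lies on the centre line of the jaws, within the pads' length; the fingertips stand 11 mm ahead of it and the grasp point (between the pads) lies 8 mm behind it (env.tip_extent is the distance from the TCP to the fingertips, in m); z points along the fingers, y is the line along which they close (so a half turn about z gives the same grasp; the last joint's range is limited). The gripper opens to 85 mm and grips with 20 to 120 N. Pads are 22 mm wide; open, the fingers measure 114 mm over their backs; the gripper's body (76 mm by 85 mm) begins 54 mm behind the grasp point. The pads swing forward as they close: fully open they stand 13 mm farther back than shut.
Start: joints at [1.137, 0.313, 0.046, 1.304, 0, 1.431], TCP at [0.167, 0.55, 0.242] pointing down, gripper open.
Joint ranges: [-2.76, 2.76], [-0.86, 1.69], [-1.03, 1.26], [-2.2, 2.34], [-1.47, 1.5], [-3.14, 3.14]. Speed limits (rad/s): [2.57, 2.57, 3.14, 3.14, 3.14, 3.14].

INTERFACE

Orientations are given as a unit quaternion [w, x, y, z].
In Python, from workcell import env gives the robot as it stands.
- The arm moves only by the shell command python3 -m jog 'ROWS' [FORCE]. ROWS is JSON, a list of rows, each a list of 5 numbers: the gripper's target within -1 to 1 (shut at 1, half-way at 0, fully open at -1), then the shift along the tool's x, y, z in m, then the turn about the tool's z in degrees. In form: [[fingers, tx, ty, tz, turn], ...]. A call has 1 to 5 rows; each row shifts and turns the commanded pose from where the row before left it, along the tool's axes as they then stand; what a row does not reach is not made up. A row lasts 1/12 s, in which the tool goes at most 41.7 mm and 7.16 degrees, less where a joint would pass 70% of its speed; a pose out of reach is approached as far as the arm can. A call is refused whole if a number of a shift passes 0.0417 or a number of a turn 7.16, either way. A call with a gripper value outside its range is refused whole. The fingers move at their own pace and stop on an object; FORCE is the grip in N (left out, the last holds). Time passes only in rows, so rows that do not move let the fingers close. It gives the time, the measured TCP pose, the force, the opening and the grip force at its end, in the units of the state.
- env.get_state(): the state, without advancing time (a new reading comes with each control period).
- env.read_camera(name): name is "side" or "top"; returns a dict with "img" (480x640x3 uint8, red, green, blue), "fov_y" (degrees; the focal length in pixels is half the picture's height over the tangent of half this angle, whatever the lens; pixels are square), "cx", "cy" (the principal point, pixels), "D" ([k1, k2, p1, p2, k3] as OpenCV has them; the pictures are not rectified), "T" (4x4, takes a point from camera to world coordinates). Camera axes: x right, y up, looking along -z (the intrinsics and any distortion apply to the point x, -y, -z); pixel columns grow to the right and rows downward; lengths in m; the calibration is good to about 2 mm. A picture is of the moment at which its call begins. There is no depth.
- env.hand_in(): hands the job in; it is judged then, once.
The state is a dict: "clock": time; "joint_pos": joint angles; "qvel": joint speeds; "tau": joint torques, N m; "tcp_pos": TCP position; "orientation": TCP orientation; "wrist_force": force on the tool from outside, world axes, zero at the start; "ft_torque": the same for the moment, N m; "finger_gap": finger opening in m; "grip_force": force on a finger pad.
Only numpy, scipy, OpenCV 4.12 (cv2) and the standard library are available. Lean on these libraries where they do the work, as an engineer would, in place of code of your own. Each camera call takes 0.05 s, during which the arm holds its last target. There are 200 camera calls.

## Working session

There is one attempt and no reset: what is moved stays moved. The work goes in short steps, Python scripts to look and compute and a shell command to move; the robot and the scene stay as the last step left them, time stands still between calls to the robot, and variables do not carry over. Pictures are saved under pics/ and viewed, at most 10 in all, crops included, and the job is handed in when it is done.

```bash
mkdir -p pics; cat > h.py <<'E'
import numpy as np, cv2
from workcell import env
def cam(n):
    c=env.read_camera(n); f=240/np.tan(np.radians(c["fov_y"])/2)
    c["K"]=np.array([[f,0,c["cx"]],[0,f,c["cy"]],[0,0,1.]]); c["D"]=np.array(c["D"],float); c["T"]=np.array(c["T"]); return c
def ray(c,uv):
    p=cv2.undistortPoints(np.array(uv,float).reshape(-1,1,2),c["K"],c["D"]).reshape(-1,2)
    d=np.c_[p[:,0],-p[:,1],-np.ones(len(p))]@c["T"][:3,:3].T
    return c["T"][:3,3],d
def plane(c,uv,z):
    o,d=ray(c,uv); return o+d*((z-o[2])/d[:,2])[:,None]
def proj(c,P):
    q=(np.atleast_2d(P)-c["T"][:3,3])@c["T"][:3,:3]; q=q*[1,-1,-1]
    return cv2.projectPoints(q,np.zeros(3),np.zeros(3),c["K"],c["D"])[0].reshape(-1,2)
def save(c,n): cv2.imwrite("pics/"+n,c["img"][:,:,::-1])
E
python3 - <<'E'
from h import *
for n in("top","side"):
    c=cam(n); save(c,n+"0.png"); print(n,c["T"].round(3).tolist(),c["fov_y"],c["D"])
print(env.get_state(),env.tip_extent)
E
```

```text
top [[0.014, 0.996, -0.088, 0.444], [-1.0, 0.014, 0.001, -0.127], [0.003, 0.088, 0.996, 1.309], [0.0, 0.0, 0.0, 1.0]] 50.97175333693603 [-0.09126315  0.          0.          0.          0.        ]
side [[0.901, 0.294, -0.318, 0.157], [-0.433, 0.589, -0.682, -0.926], [-0.013, 0.752, 0.658, 0.857], [0.0, 0.0, 0.0, 1.0]] 55.20087375263774 [-0.04881705  0.          0.          0.          0.        ]
{'clock': 0.1, 'joint_pos': array([ 1.13744738e+00,  3.13956232e-01,  4.50496089e-02,  1.30359735e+00,
       -1.36983884e-05,  1.43120795e+00]), 'qvel': array([ 0.00255498, -0.00178077,  0.00103391,  0.00071095, -0.00077756,
        0.00022443]), 'tau': array([ 4.23487931e-03, -4.81724346e+01,  2.99244601e+01,  1.27810054e-02,
       -5.06620052e-05,  7.55146857e-06]), 'tcp_pos': array([0.16630625, 0.54994714, 0.24146285]), 'orientation': array([-2.34691722e-04,  1.46352671e-01,  9.89232110e-01, -8.20962963e-04]), 'wrist_force': array([ 0.33676418, -0.97253999, -0.15444239]), 'ft_torque': array([ 0.02460718, -0.003267  , -0.04165419]), 'grip_force': 0.0, 'finger_gap': 0.08563698461814857} 0.011
```

View pics/top0.png

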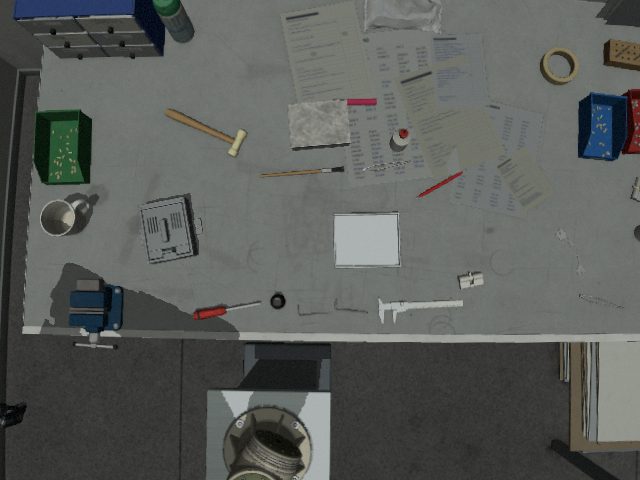

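View pics/side0.png

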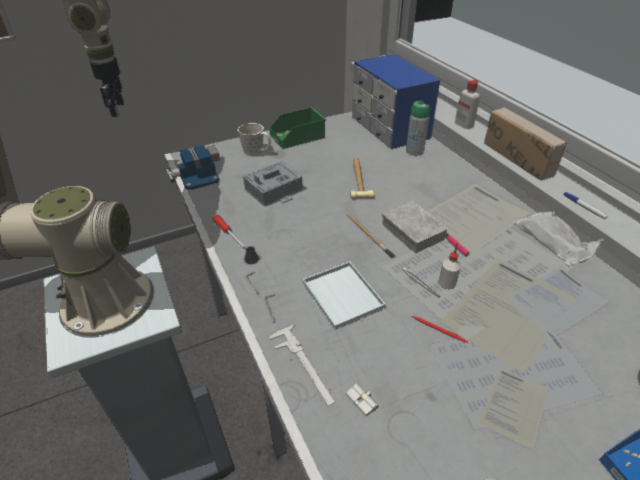

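The top view shows the case at about (168,228) with its handle-like rib, the tray at (366,240), the calliper at (420,307), the screwdriver at (228,310), the loupe at (278,301), the loose cylinder at (470,280) and the brush at (303,172). The side view shows the same things, with the case at (272,182).

```bash
python3 - <<'E'
from h import *
t=cam("top"); s=cam("side")
print(proj(t,[[0,0,0],[.167,.55,.24]]),proj(s,[[0,0,0],[.167,.55,.24]]))
a=t["img"][185:275,125:225]; b=s["img"][155:215,230:320]
im=np.vstack([cv2.resize(a,(666,600),interpolation=2)])
cv2.imwrite("pics/ct.png",im[:,:,::-1])
cv2.imwrite("pics/cs.png",cv2.resize(b,(780,520),interpolation=2)[:,:,::-1])
print(plane(t,[[168,228],[366,240],[278,301],[228,310]],0).round(3))
E
```

```text
[[267.22419376 449.38881979]
 [  6.08171406 398.02558042]] [[106.63933843 299.42514709]
 [118.16525849 111.2200429 ]]
[[ 0.565  0.273  0.   ]
 [ 0.541 -0.247  0.   ]
 [ 0.38  -0.021  0.   ]
 [ 0.354  0.108  0.   ]]
```

View pics/ct.png

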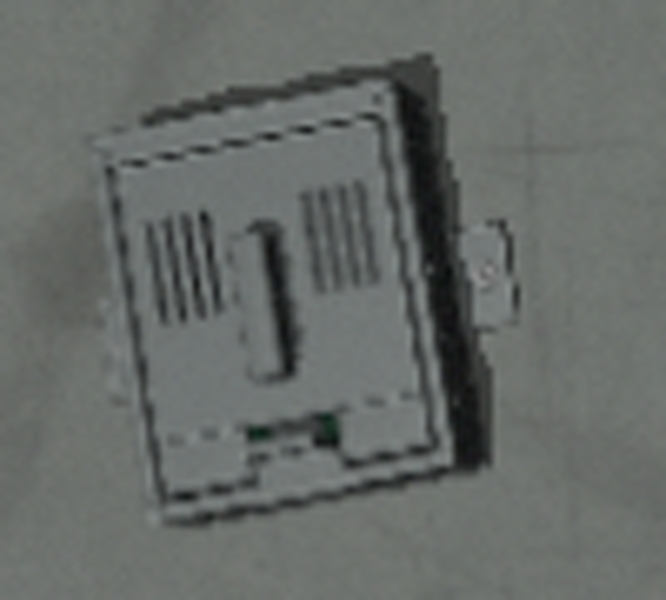

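View pics/cs.png

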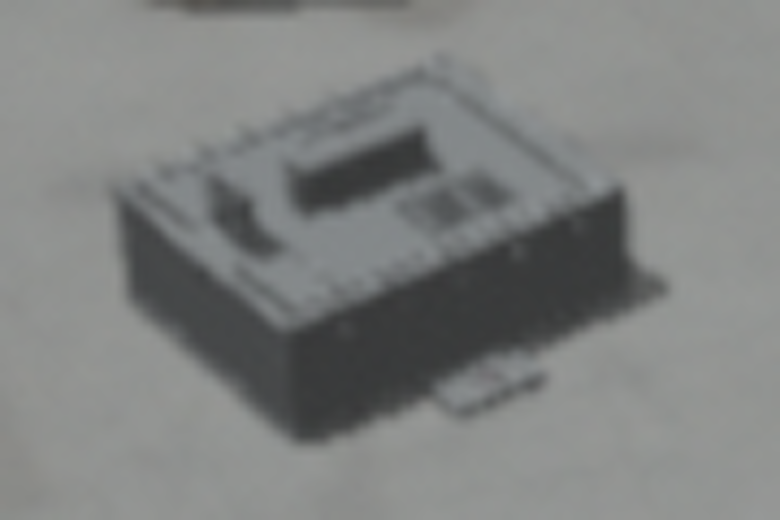

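The crops show the case rim corners at crop (98,140), (390,80), (450,465), (160,520) from the top and (118,190), (288,330), (622,190), (435,62) from the side. The rib runs along the case's x, and the tab is at the bottom edge of the top view.

```bash
python3 - <<'E'
from h import *
t=cam("top"); s=cam("side")
f=lambda a,k,o:(np.array(a)+.5)/k-.5+o
A=f([[98,140],[390,80],[450,465],[160,520]],600/90,[125,185])
B=f([[435,62],[622,190],[288,330],[118,190]],520/60,[230,155])
def tri(u,v):
    o1,d1=ray(t,u);o2,d2=ray(s,v);d1=d1[0];d2=d2[0]
    k=np.linalg.lstsq(np.c_[d1,-d2],o2-o1,rcond=None)[0];p,q=o1+k[0]*d1,o2+k[1]*d2
    return (p+q)/2,np.linalg.norm(p-q)
for c,X in((t,A),(s,B)):
    P=plane(c,X,.053);x=P[0]+P[1]-P[2]-P[3];y=P[0]+P[3]-P[1]-P[2]
    print(P.round(4).tolist(),"ctr",P.mean(0).round(4),"yaw",np.arctan2(x[1],x[0]),np.arctan2(-y[0],y[1]),"size",np.linalg.norm(x)/2,np.linalg.norm(y)/2)
for i in range(4): print(tri(A[i],B[i]))
# rib top
R=f([[232,232],[265,222],[288,375],[252,382]],600/90,[125,185]);P=plane(t,R,.074);print("rib",P.mean(0),P.round(3).tolist())
# rib top from side: corners
R=f([[290,165],[425,128]],520/60,[230,155]);P=plane(s,R,.074);print("rib side near edge",P)
# tray by mask
for c in(t,s):
    im=c["img"].astype(int);hsv=cv2.cvtColor(c["img"],cv2.COLOR_RGB2HSV)
    m=(im.min(2)>190).astype(np.uint8); m=cv2.morphologyEx(m,cv2.MORPH_OPEN,np.ones((3,3)))
    cs=cv2.findContours(m,0,2)[0]
    for q in cs:
        a=cv2.contourArea(q)
        if a>1000:
            r=cv2.minAreaRect(q);P=plane(c,cv2.boxPoints(r),.003);print(a,r,P.mean(0).round(4),P[:,:2].round(3).tolist())
E
```

```text
[[0.6165, 0.3336, 0.053], [0.6408, 0.2214, 0.053], [0.4948, 0.1928, 0.053], [0.4722, 0.303, 0.053]] ctr [0.5561 0.2627 0.053 ] yaw 0.20098077771467257 0.20772673479424625 size 0.14814253863485385 0.11369419822522639
[[0.6099, 0.3287, 0.053], [0.6375, 0.2143, 0.053], [0.4962, 0.1858, 0.053], [0.4715, 0.2986, 0.053]] ctr [0.5538 0.2568 0.053 ] yaw 0.20618028190866702 0.22612117217151156 size 0.14293961814762554 0.11656966475278356
(array([0.61512537, 0.33636912, 0.04758893]), np.float64(0.004529118293792578))
(array([0.64157955, 0.22321632, 0.04662887]), np.float64(0.0004905159087696422))
(array([0.49667363, 0.19351615, 0.04790601]), np.float64(0.003523872944169238))
(array([0.47258711, 0.30415443, 0.04943742]), np.float64(0.000641240319639559))
rib [0.55324557 0.26159541 0.074     ] [[0.58, 0.273, 0.074], [0.583, 0.261, 0.074], [0.526, 0.25, 0.074], [0.524, 0.263, 0.074]]
rib side near edge [[0.52442027 0.2539199  0.074     ]
 [0.57745189 0.25481869 0.074     ]]
2879.5 ((111.71543884277344, 338.4087219238281), (55.20410919189453, 131.59793090820312), 88.07481384277344) [-0.004  -0.1304  0.003 ] [[-0.146, 0.018], [0.154, -0.111], [0.122, -0.271], [-0.147, -0.157]]
2210.0 ((342.705078125, 293.8572998046875), (59.10517501831055, 47.648193359375), 55.17551040649414) [ 0.5435 -0.2424  0.003 ] [[0.475, -0.174], [0.613, -0.128], [0.605, -0.318], [0.481, -0.349]]
1808.0 ((262.5652770996094, 365.119873046875), (255.85169982910156, 10.257134437561035), 64.75070190429688) [ 0.2861 -0.2799  0.003 ] [[0.269, 0.063], [0.297, 0.069], [0.298, -0.626], [0.28, -0.625]]
```

```bash
cat >> h.py <<'E'
from scipy.spatial.transform import Rotation as Ro
YAW=0.203; C=np.array([.555,.260,0])
def case(p): c,s=np.cos(YAW),np.sin(YAW); return C+[c*p[0]-s*p[1],s*p[0]+c*p[1],p[2]]
def delta(P,yaw=YAW):
    s=env.get_state();q=s["orientation"];R=Ro.from_quat([*q[1:],q[0]]).as_matrix()
    ty=np.arctan2(-R[0,1],R[1,1]); print("tcp",s["tcp_pos"].round(4),"t",s["clock"],"yaw",ty,"turn deg",-np.degrees(yaw-ty),"tool shift mm",(R.T@(np.array(P)-s["tcp_pos"])*1000).round(1),"F",s["wrist_force"].round(2),"gap",s["finger_gap"])
E
python3 -m jog '[[1,0,0,0,-7.12],[1,0,0,0,-7.12],[1,0,0,0,-7.12],[1,0,0,0,-7.12]]' 40
python3 -c "
from h import *
delta(case([-.1,0,.15]))"
```

```text
clock: 0.63
tcp_pos: [0.1665, 0.5503, 0.2422]
orientation: [-0.0, -0.105, 0.995, -0.0]
wrist_force: [-0.1, 0.0, -0.4]
finger_gap: 0.0387
grip_force: 0.0
tcp [0.1665 0.5503 0.2422] t 0.6333 yaw 0.20939691755773593 turn deg 0.366516377951402 tool shift mm [-219.6 -364.1   92.2] F [-0.11  0.02 -0.41] gap 0.03867406825588072
```

```bash

python3 -m jog '[[1,-0.02,-0.033,0,0],[1,-0.02,-0.033,0,0],[1,-0.02,-0.033,0,0],[1,-0.02,-0.033,0,0],[1,-0.02,-0.033,0,0]]'
python3 -m jog '[[1,-0.02,-0.033,0,0],[1,-0.02,-0.033,0,0],[1,-0.02,-0.033,0,0],[1,-0.02,-0.033,0,0],[1,-0.02,-0.033,0,0.37]]'
python3 -m jog '[[1,-0.01,-0.02,0.03,0],[1,0,0,0.03,0],[1,0,0,0.03,0],[1,0,0,0,0]]'
python3 - <<'E'
from h import *
delta(case([-.09,0,.072]))
for n in("top","side"):
    c=cam(n);save(c,n+"1.png")
    p=proj(c,case([-.075,0,.06]))[0].astype(int);print(p)
    a=c["img"][p[1]-45:p[1]+45,p[0]-60:p[0]+60]
    cv2.imwrite("pics/p1%s.png"%n,cv2.resize(a,(400,300),interpolation=2)[:,:,::-1])
cv2.imwrite("pics/p1.png",np.hstack([cv2.imread("pics/p1top.png"),cv2.imread("pics/p1side.png")]))
E
```

```text
clock: 1.05
tcp_pos: [0.2985, 0.4077, 0.2424]
orientation: [0.0, -0.102, 0.995, 0.0]
wrist_force: [0.3, 0.5, 0.3]
finger_gap: 0.0004
grip_force: 0.0
clock: 1.47
tcp_pos: [0.43, 0.266, 0.2425]
orientation: [0.0, -0.098, 0.995, 0.0]
wrist_force: [0.0, -0.0, -0.3]
finger_gap: -0.0003
grip_force: 0.0
clock: 1.8
tcp_pos: [0.4394, 0.2478, 0.1469]
orientation: [-0.005, -0.097, 0.995, -0.001]
wrist_force: [-0.2, -0.3, -0.3]
finger_gap: 0.0002
grip_force: 0.0
tcp [0.4394 0.2478 0.1469] t 1.8 yaw 0.19507567518733937 turn deg -0.4540303672562516 tool shift mm [-26.5 -11.   74.7] F [-0.23 -0.28 -0.33] gap 0.0002013206672837802
[170 259]
[251 182]
```

View pics/p1.png

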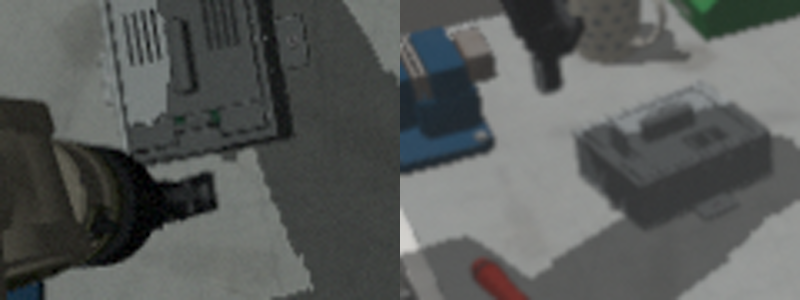

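The fingers are in front of the tab side of the case, clear of everything. Next I go down to press height.

```bash

python3 -m jog '[[1,-0.013,-0.011,0.02,-0.4],[1,-0.013,0,0.025,0],[1,0,0,0.03,0],[1,0,0,0,0]]'
python3 -m jog '[[1,-0.004,0,0,0],[1,-0.004,0,0,0],[1,0,0,0,0]]'
python3 -c "
from h import *
delta(case([-.071,0,.072]))"
```

```text
clock: 2.23
tcp_pos: [0.4692, 0.2442, 0.0751]
orientation: [-0.002, -0.102, 0.995, -0.0]
wrist_force: [-2.0, -1.0, 0.4]
finger_gap: -0.0
grip_force: 0.0
clock: 2.48
tcp_pos: [0.4808, 0.2471, 0.0802]
orientation: [0.003, -0.102, 0.995, 0.001]
wrist_force: [1.6, -0.9, -0.2]
finger_gap: 0.0001
grip_force: 0.0
tcp [0.4808 0.2471 0.0802] t 2.4833 yaw 0.20433837837576277 turn deg 0.07668343232278008 tool shift mm [-4.2 -2.3  8.2] F [ 1.65 -0.87 -0.24] gap 5.540187566868358e-05
```

```bash

python3 -m jog '[[1,0,0,0,0],[1,0,0,0,0]]'
python3 -c "
from h import *
delta(case([-.071,0,.072]))"
```

```text
clock: 2.65
tcp_pos: [0.4791, 0.2464, 0.0789]
orientation: [0.001, -0.102, 0.995, 0.0]
wrist_force: [0.9, -0.3, 0.2]
finger_gap: 0.0001
grip_force: 0.0
tcp [0.4791 0.2464 0.0789] t 2.65 yaw 0.20409975949930964 turn deg 0.0630115777898622 tool shift mm [-6.1 -2.   6.9] F [ 0.87 -0.31  0.22] gap 9.67000892119748e-05
```

```bash

python3 -m jog '[[1,-0.002,-0.002,0.006,0],[1,0,0,0,0],[1,0,0,0,0]]'
for i in 1; do python3 -m jog '[[1,-0.003,0,0,0],[1,-0.002,0,0,0],[1,0,0,0,0],[1,0,0,0,0]]'; done
python3 -m jog '[[1,-0.002,0,0,0],[1,-0.002,0,0,0],[1,0,0,0,0],[1,0,0,0,0]]'
python3 -m jog '[[1,-0.002,0,0,0],[1,-0.001,0,0,0],[1,0,0,0,0],[1,0,0,0,0]]'
python3 -c "
from h import *
delta(case([-.071,0,.072]))"
```

```text
clock: 2.9
tcp_pos: [0.4803, 0.2441, 0.071]
orientation: [-0.0, -0.102, 0.995, -0.0]
wrist_force: [0.4, -0.1, 0.1]
finger_gap: -0.0001
grip_force: 0.0
clock: 3.23
tcp_pos: [0.4857, 0.2454, 0.0713]
orientation: [0.0, -0.102, 0.995, 0.0]
wrist_force: [0.3, 0.4, 0.2]
finger_gap: 0.0001
grip_force: 0.0
clock: 3.57
tcp_pos: [0.4894, 0.2462, 0.0712]
orientation: [-0.0, -0.102, 0.995, 0.0]
wrist_force: [-0.3, 0.1, -1.0]
finger_gap: 0.0
grip_force: 0.2
clock: 3.9
tcp_pos: [0.4921, 0.2467, 0.0712]
orientation: [-0.0, -0.102, 0.995, 0.0]
wrist_force: [-1.7, -0.2, 0.7]
finger_gap: -0.0003
grip_force: 1.0
tcp [0.4921 0.2467 0.0712] t 3.9 yaw 0.20379376089962656 turn deg 0.04547914949110836 tool shift mm [ 6.7  0.3 -0.8] F [-1.68 -0.21  0.73] gap -0.00032256124714324154
```

```bash

for i in 1; do python3 -m jog '[[1,-0.002,0,0,0],[1,-0.001,0,0,0],[1,0,0,0,0],[1,0,0,0,0]]' | grep -E "tcp|wrist"
python3 -m jog '[[1,-0.002,0,0,0],[1,-0.001,0,0,0],[1,0,0,0,0],[1,0,0,0,0]]'| grep -E "tcp|wrist"
python3 -m jog '[[1,-0.0015,0,0,0],[1,0,0,0,0],[1,0,0,0,0]]'| grep -E "tcp|wrist"
done
```

```text
tcp_pos: [0.4959, 0.2476, 0.0716]
wrist_force: [-1.8, -1.1, 1.4]
tcp_pos: [0.4983, 0.248, 0.0713]
wrist_force: [-1.9, -0.2, 1.2]
tcp_pos: [0.499, 0.2482, 0.071]
wrist_force: [-3.4, -1.3, 0.9]
```

```bash

python3 -m jog '[[1,-0.0015,0,0,0],[1,0,0,0,0],[1,0,0,0,0]]'| grep -E "tcp|wrist"
python3 -m jog '[[1,-0.001,0,0,0],[1,0,0,0,0],[1,0,0,0,0]]'| grep -E "tcp|wrist"
```

```text
tcp_pos: [0.4992, 0.2482, 0.0706]
wrist_force: [-6.6, -1.4, 2.0]
tcp_pos: [0.4993, 0.2482, 0.0703]
wrist_force: [-8.9, -1.6, 3.1]
```

```bash
python3 - <<'E'
from h import *
c=cam("side")
p=proj(c,case([-.03,0,.06]))[0].astype(int)
a=c["img"][p[1]-45:p[1]+45,p[0]-60:p[0]+60]
cv2.imwrite("pics/p2.png",cv2.resize(a,(800,600),interpolation=2)[:,:,::-1])
E
```

```text
(no output)
```

View pics/p2.png

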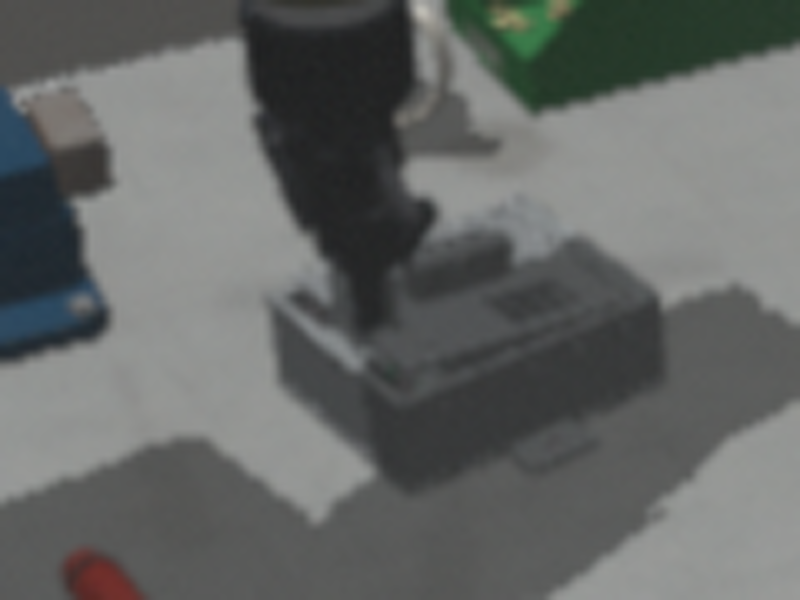

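The side view shows the fingertips against the tab and the cover's near edge risen at crop (390,370). The tab is at its stop at about 9 N, so the press is done and I back off.

```bash

python3 -m jog '[[1,0.01,0,0,0],[1,0.02,0,0,0],[1,0,0,-0.02,0],[0,0,0,-0.04,0],[0,0,0,-0.02,0]]'
python3 - <<'E'
from h import *
delta(case([0,0,.12]))
c=cam("side")
p=proj(c,case([-.03,0,.06]))[0].astype(int)
a=c["img"][p[1]-45:p[1]+45,p[0]-60:p[0]+60]
cv2.imwrite("pics/p3.png",cv2.resize(a,(800,600),interpolation=2)[:,:,::-1])
E
```

```text
clock: 5.78
tcp_pos: [0.4742, 0.2432, 0.1544]
orientation: [0.002, -0.102, 0.995, 0.0]
wrist_force: [1.2, -0.1, 1.3]
finger_gap: 0.0232
grip_force: 0.0
tcp [0.4742 0.2432 0.1544] t 5.7833 yaw 0.2037677167322691 turn deg 0.04398692862059328 tool shift mm [-82.4   0.1  34.7] F [ 1.21 -0.09  1.32] gap 0.023187141240634545
```

View pics/p3.png

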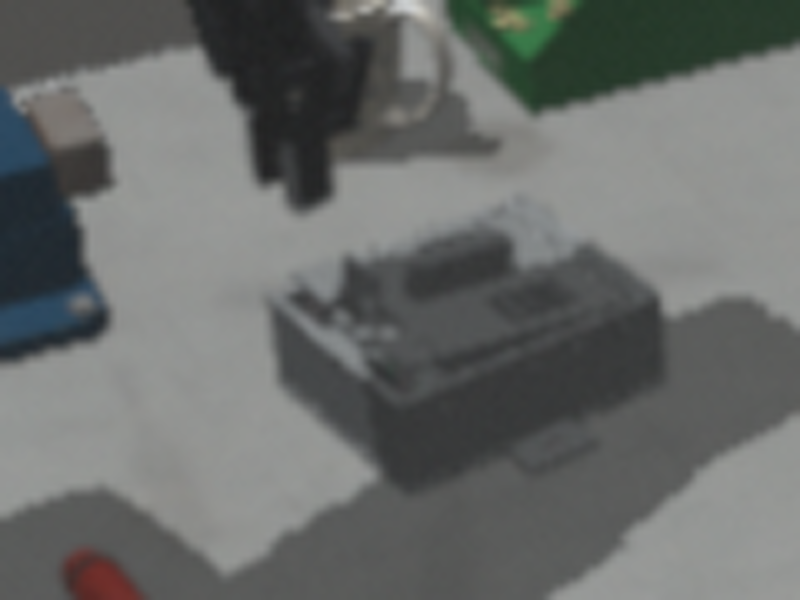

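The cover's tab end is up (crop (370,330)) and the rib at crop (460,265) is clear to grasp.

```bash

python3 -m jog '[[0,-0.03,0,0,0],[0,-0.03,0,0,0],[0,-0.023,0,0.01,0],[0,0,0,0.025,0],[0,0,0,0,0]]' 30
python3 -m jog '[[0,0,0,0.02,0],[0,0,0,0.018,0],[0,0,0,0,0],[0,0,0,0,0]]'
python3 -c "
from h import *
delta(case([0,0,.075]))"
```

```text
clock: 6.25
tcp_pos: [0.5539, 0.259, 0.112]
orientation: [-0.002, -0.101, 0.995, -0.0]
wrist_force: [-1.6, -0.4, -1.8]
finger_gap: 0.0427
grip_force: 0.0
clock: 6.58
tcp_pos: [0.5529, 0.2593, 0.078]
orientation: [-0.001, -0.102, 0.995, -0.0]
wrist_force: [-0.1, -0.5, -0.3]
finger_gap: 0.0426
grip_force: 0.0
tcp [0.5529 0.2593 0.078 ] t 6.5833 yaw 0.20392660231342574 turn deg 0.05309040184635253 tool shift mm [-2.2  0.3  3. ] F [-0.1  -0.47 -0.32] gap 0.04256236539989185
```

```bash

python3 -m jog '[[1,0,0,0.002,0],[1,0,0,0,0],[1,0,0,0,0],[1,0,0,0,0],[1,0,0,0,0]]' 40
python3 -m jog '[[1,0.002,0,-0.001,0],[1,0.002,0,-0.002,0],[1,0.003,0,-0.002,0],[1,0.003,0,-0.002,0],[1,0.003,0,-0.002,0]]'
python3 -m jog '[[1,0.002,0,-0.002,0],[1,0,0,-0.005,0],[1,0,0,-0.01,0],[1,0,0,-0.01,0],[1,0,0,0,0]]'
```

```text
clock: 7.0
tcp_pos: [0.554, 0.2613, 0.078]
orientation: [0.001, -0.102, 0.995, 0.002]
wrist_force: [-2.5, 4.4, 2.4]
finger_gap: 0.013
grip_force: 44.2
clock: 7.42
tcp_pos: [0.5417, 0.2576, 0.0861]
orientation: [0.001, -0.102, 0.995, 0.001]
wrist_force: [1.8, 3.8, -2.1]
finger_gap: 0.0127
grip_force: 43.8
clock: 7.83
tcp_pos: [0.5409, 0.2564, 0.1152]
orientation: [0.002, -0.101, 0.995, -0.0]
wrist_force: [0.6, 0.1, -0.5]
finger_gap: 0.013
grip_force: 43.8
```

```bash
python3 - <<'E'
from h import *
delta([.555,.0,.13])
c=cam("side")
p=proj(c,case([-.03,0,.08]))[0].astype(int)
a=c["img"][p[1]-60:p[1]+60,p[0]-80:p[0]+80]
cv2.imwrite("pics/p4.png",cv2.resize(a,(800,600),interpolation=2)[:,:,::-1])
E
```

```text
tcp [0.5409 0.2564 0.1152] t 7.8333 yaw 0.2030451107698698 turn deg 0.0025846567241251087 tool shift mm [  37.8 -253.9  -14.8] F [ 0.63  0.14 -0.5 ] gap 0.012957517472384692
```

View pics/p4.png

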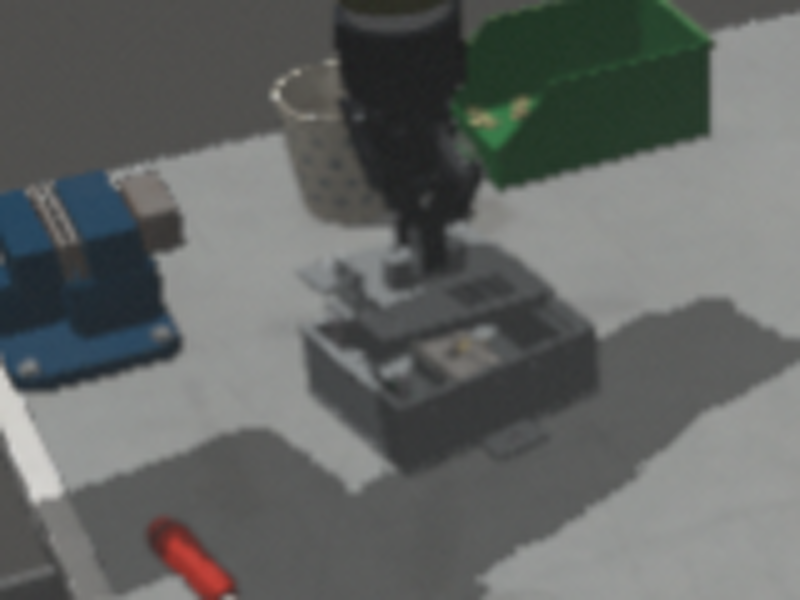

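The cover is held by its rib, clear of the case, and the cylinder shows below at crop (460,350).

```bash

python3 -m jog '[[1,0,0,-0.008,0],[1,0,0,-0.01,0],[1,0.005,-0.015,0,0],[1,0.005,-0.03,0,0],[1,0.005,-0.036,0,0]]' | grep -E 'tcp|gap'
python3 -m jog '[[1,0.005,-0.036,0,0],[1,0.005,-0.036,0,0],[1,0.005,-0.036,0,0],[1,0.005,-0.036,0,0],[1,0.003,-0.02,0,0]]'| grep -E 'tcp|gap'
python3 -m jog '[[1,0.003,-0.009,0,0],[1,0,0,0.03,0],[1,0,0,0.03,0],[1,0,0,0.01,0],[1,0,0,0,0]]'
python3 -c "
from h import *
delta([.555,0,.04])"
```

```text
tcp_pos: [0.5407, 0.1742, 0.1308]
finger_gap: 0.013
tcp_pos: [0.5516, 0.0047, 0.1307]
finger_gap: 0.0127
clock: 9.13
tcp_pos: [0.5475, -0.0, 0.0576]
orientation: [-0.003, -0.102, 0.995, 0.001]
wrist_force: [-0.8, -0.3, -0.6]
finger_gap: 0.0125
grip_force: 43.7
tcp [ 0.5475 -0.      0.0576] t 9.1333 yaw 0.20394940329398573 turn deg 0.05439680180119944 tool shift mm [-7.4 -1.5 17.5] F [-0.84 -0.32 -0.59] gap 0.012544075392191975
```

```bash

python3 -m jog '[[1,0,0,0.01,0],[1,0,0,0.006,0],[1,0,0,0.003,0],[1,0,0,0,0],[1,0,0,0,0]]'
python3 -m jog '[[1,0,0,0.002,0],[1,0,0,0.002,0],[1,0,0,0.001,0],[1,0,0,0,0],[1,0,0,0,0]]'
```

```text
clock: 9.55
tcp_pos: [0.551, -0.0004, 0.0418]
orientation: [0.0, -0.102, 0.995, -0.0]
wrist_force: [0.1, 0.6, -0.9]
finger_gap: 0.0123
grip_force: 43.8
clock: 9.97
tcp_pos: [0.5509, -0.0006, 0.0367]
orientation: [0.0, -0.102, 0.995, -0.0]
wrist_force: [-0.3, -0.8, 2.9]
finger_gap: 0.0129
grip_force: 44.2
```

Contact is felt. I ease it down a little more and let go.

```bash

python3 -m jog '[[1,0,0,0.002,0],[1,0,0,0.001,0],[1,0,0,0,0]]' 20
python3 -m jog '[[0.3,0,0,0,0],[0,0,0,0,0],[0,0,0,0,0],[0,0,0,0,0]]'
python3 -m jog '[[0,0,0,-0.03,0],[0,0,0,-0.04,0],[0,0,0,-0.04,0],[0,0,0,0,0]]'
python3 - <<'E'
from h import *
delta(case([0,0,.15]))
t=cam("top");s=cam("side")
cv2.imwrite("pics/p5.png",np.hstack([cv2.resize(t["img"][185:285,120:320],(480,240),interpolation=2),cv2.resize(s["img"][140:290,220:420],(320,240),interpolation=2)])[:,:,::-1])
E
```

```text
clock: 10.22
tcp_pos: [0.5498, -0.0007, 0.0338]
orientation: [-0.001, -0.102, 0.995, -0.0]
wrist_force: [-4.7, -0.8, 8.0]
finger_gap: 0.013
grip_force: 45.3
clock: 10.55
tcp_pos: [0.5506, -0.0005, 0.0331]
orientation: [-0.0, -0.102, 0.995, 0.0]
wrist_force: [-0.1, 0.2, 0.1]
finger_gap: 0.0428
grip_force: 0.0
clock: 10.88
tcp_pos: [0.5552, -0.0011, 0.1511]
orientation: [0.006, -0.102, 0.995, -0.001]
wrist_force: [2.4, -0.7, 0.3]
finger_gap: 0.0429
grip_force: 0.0
tcp [ 0.5552 -0.0011  0.1511] t 10.8833 yaw 0.20394349397281783 turn deg 0.05405822263849167 tool shift mm [-52.7 255.7   0.6] F [ 2.37 -0.7   0.34] gap 0.04294943516242993
```

View pics/p5.png

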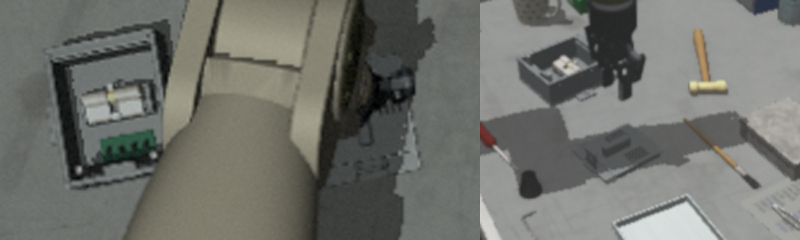

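The cover lies flat on the bench at side crop (620,150), and the bright cylinder is visible in the case at top crop (115,103). Now I measure it.

```bash
python3 - <<'E'
from h import *
t=cam("top");s=cam("side")
for c,n in((t,"top"),(s,"side")):
    poly=proj(c,[case([x,y,.03]) for x,y in((-.045,-.052),(.067,-.052),(.067,.052),(-.045,.052))])
    M=np.zeros((480,640),np.uint8);cv2.fillPoly(M,[poly.astype(np.int32)],1)
    g=c["img"].min(2).astype(int); v=g[M>0]; th=cv2.threshold(v.astype(np.uint8),0,255,cv2.THRESH_OTSU)[0]
    m=((g>th)&(M>0)).astype(np.uint8)
    m=cv2.morphologyEx(m,cv2.MORPH_CLOSE,np.ones((3,3)))
    q=max(cv2.findContours(m,0,2)[0],key=cv2.contourArea)
    P=plane(c,q.reshape(-1,2),.0345)
    r=cv2.minAreaRect(P[:,:2].astype(np.float32)*1000);print(n,th,cv2.contourArea(q),cv2.boundingRect(q),r)
o=cv2.resize(t["img"][190:265,130:205],(600,600),interpolation=2);cv2.imwrite("pics/p6.png",o[:,:,::-1])
E
```

```text
top 84.0 1195.0 (149, 201, 43, 50) ((567.5155029296875, 258.5147399902344), (113.19920349121094, 95.77020263671875), 12.641361236572266)
side 106.0 217.5 (258, 174, 30, 18) ((548.950439453125, 256.15484619140625), (86.54667663574219, 68.22976684570312), 16.753734588623047)
```

View pics/p6.png

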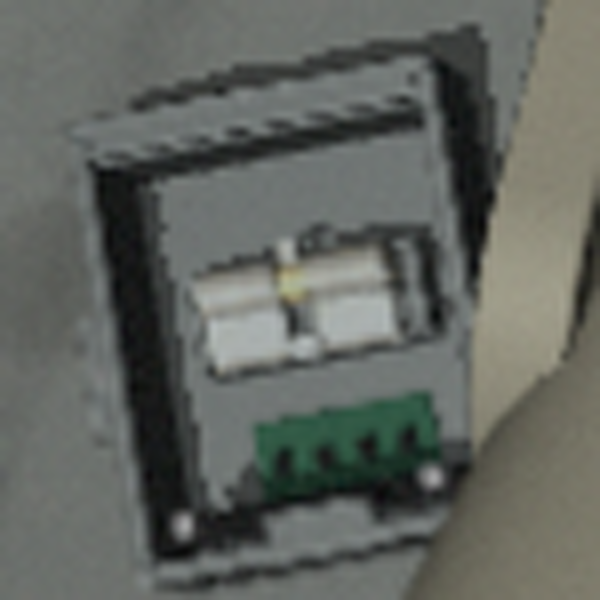

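The crop shows the cylinder with corners at about (193,275), (385,243), (395,340), (215,375). The green block is to its -x side and the two lifter pins are at (182,523) and (430,472).

```bash
python3 - <<'E'
from h import *
t=cam("top")
A=(np.array([[193,275],[385,243],[395,340],[215,375]])+.5)/8-.5+[130,190]
P=plane(t,A,.03);x=P[0]+P[1]-P[2]-P[3];y=P[0]+P[3]-P[1]-P[2]
print("hand",P.mean(0).round(4),"yaw",np.arctan2(-y[0],y[1]),np.linalg.norm(x)/2,np.linalg.norm(y)/2)
for th in(125,140,155):
    m=np.zeros((480,640),np.uint8);sub=t["img"][215:240,150:184];m[215:240,150:184]=(sub.max(2)>th)
    m=cv2.morphologyEx(m,cv2.MORPH_CLOSE,np.ones((5,5)))
    q=max(cv2.findContours(m,0,2)[0],key=cv2.contourArea)
    print(th,cv2.contourArea(q),cv2.minAreaRect(plane(t,q.reshape(-1,2),.03)[:,:2].astype(np.float32)*1000))
# pins z=.061
B=(np.array([[182,523],[430,472]])+.5)/8-.5+[130,190];Q=plane(t,B,.061);print("pins",Q.round(4),Q.mean(0)+[.067*np.cos(YAW),.067*np.sin(YAW),0])
delta([.555,.26,.14])
E
```

```text
hand [0.5621 0.2673 0.03  ] yaw 0.19067532412659366 0.032393882491383745 0.061471860612901906
125 257.0 ((565.5352783203125, 264.9729919433594), (38.24097442626953, 73.5246353149414), 12.06058120727539)
140 216.0 ((564.64697265625, 268.7427978515625), (37.226898193359375, 59.82284927368164), 16.69573974609375)
155 189.5 ((565.9686889648438, 268.2813415527344), (34.964691162109375, 59.548057556152344), 11.357283592224121)
pins [[0.4913 0.2915 0.061 ]
 [0.5085 0.2134 0.061 ]] [0.56551296 0.26596755 0.061     ]
tcp [ 5.496e-01 -4.000e-04  1.418e-01] t 11.1333 yaw 0.20377208209738024 turn deg 0.04423704561749537 tool shift mm [-58.  253.9   1.9] F [-0.58 -0.02 -1.17] gap 0.042846127714619237
```

```bash
python3 - <<'E'
from h import *
t=cam("top")
B=(np.array([[255,425],[300,418],[430,395]])+.5)/8-.5+[130,190]
for z in(.01,.02,.03):
    d=plane(t,B,z)-np.array([.565,.267,z]); print(z,(d@np.array([np.cos(YAW),np.sin(YAW),0])*1000).round(1),(d@np.array([-np.sin(YAW),np.cos(YAW),0])*1000).round(1))
print(env.get_state()["joint_pos"].round(3))
delta([.565,.267,.15])
E
```

```text
0.01 [-34.9 -35.4 -36. ] [ 26.3  11.3 -32.1]
0.02 [-36.1 -36.7 -37.3] [ 23.3   8.4 -34.7]
0.03 [-37.4 -37.9 -38.5] [ 20.3   5.5 -37.2]
[-0.147  0.317 -0.201  1.056  0.    -0.351]
tcp [ 5.494e-01 -4.000e-04  1.416e-01] t 11.1833 yaw 0.20373740848609279 turn deg 0.0422503940302473 tool shift mm [-69.4 258.7  -8.3] F [-0.13  0.06  0.61] gap 0.04238994876106338
```

```bash

python3 -m jog '[[-0.17,-0.009,0.036,-0.01,0],[-0.17,-0.01,0.036,0,0],[-0.17,-0.01,0.037,0,0],[-0.17,-0.01,0.037,0,0],[-0.17,-0.01,0.037,0,0]]' |grep tcp
python3 -m jog '[[-0.17,-0.01,0.037,0,0],[-0.17,-0.01,0.037,0,0],[-0.17,0,0,0,7],[-0.17,0,0,0,7],[-0.17,0,0,0,7]]' |grep tcp
python3 -m jog '[[-0.17,0,0,0,7],[-0.17,0,0,0,7],[-0.17,0,0,0,7],[-0.17,0,0,0,7],[-0.17,0,0,0,7]]'|grep tcp
python3 -m jog '[[-0.17,0,0,0,7],[-0.17,0,0,0,7],[-0.17,0,0,0,7],[-0.17,0,0,0,7],[-0.17,0,0,0,6]]'|grep tcp
python3 -m jog '[[-0.17,0,0,0,0]]'|grep tcp
python3 - <<'E'
from h import *
delta([.565,.267,.08],YAW-np.pi/2)
t=cam("top");s=cam("side")
# cover check: side view footprint bounding of rib cannot view; print darkness only
E
```

```text
tcp_pos: [0.5606, 0.19, 0.1516]
tcp_pos: [0.5649, 0.2661, 0.151]
tcp_pos: [0.5652, 0.2648, 0.1513]
tcp_pos: [0.5652, 0.2648, 0.1513]
tcp_pos: [0.5653, 0.2648, 0.1514]
tcp [0.5653 0.2648 0.1514] t 12.9333 yaw -1.3695531481858263 turn deg -0.10065845105858089 tool shift mm [ 2.2  0.4 71.4] F [-0.79  0.32 -1.14] gap 0.04959167513175558
```

```bash

python3 -m jog '[[-0.17,0.002,0,0.03,0],[-0.17,0,0,0.035,0],[-0.17,0,0,0.03,0],[-0.17,0,0,0,0],[-0.17,0,0,0,0]]' | grep -E "tcp|wrist"
python3 -m jog '[[-0.17,0,0,0.005,0],[-0.17,0,0,0.005,0],[-0.17,0,0,0,0],[-0.17,0,0,0,0]]'| grep -E "tcp|wrist"
python3 -m jog '[[-0.17,0,0,0.005,0],[-0.17,0,0,0.004,0],[-0.17,0,0,0,0],[-0.17,0,0,0,0]]'| grep -E "tcp|wrist"
python3 -c "
from h import *
delta([.565,.267,.032],YAW-np.pi/2)"
```

```text
tcp_pos: [0.5638, 0.2664, 0.0564]
wrist_force: [0.3, 0.6, 0.5]
tcp_pos: [0.5664, 0.2673, 0.0494]
wrist_force: [0.5, -1.0, -0.2]
tcp_pos: [0.5654, 0.267, 0.0389]
wrist_force: [-0.3, -0.3, -0.1]
tcp [0.5654 0.267  0.0389] t 14.1167 yaw -1.3669936712383475 turn deg 0.04598877579298272 tool shift mm [ 0.1 -0.4  6.9] F [-0.3  -0.27 -0.11] gap 0.04955705551051048
```

No contact, so the fingers straddle it. I go down 6 mm more and close.

```bash

python3 -m jog '[[-0.17,0,0,0.004,0],[-0.17,0,0,0.002,0],[-0.17,0,0,0,0],[-0.17,0,0,0,0]]'| grep -E "tcp|wrist"
python3 -m jog '[[0.3,0,0,0,0],[0.3,0,0,0,0],[0.3,0,0,0,0],[0.3,0,0,0,0]]' 50
python3 -m jog '[[0.3,0,0,0,0],[0.3,0,0,-0.005,0],[0.3,0,0,-0.01,0],[0.3,0,0,0,0],[0.3,0,0,0,0]]'
```

```text
tcp_pos: [0.5655, 0.267, 0.033]
wrist_force: [-0.2, 0.2, -0.2]
clock: 14.78
tcp_pos: [0.5657, 0.2671, 0.0338]
orientation: [0.0, 0.631, 0.775, 0.0]
wrist_force: [-1.4, -1.5, 4.8]
finger_gap: 0.0356
grip_force: 49.6
clock: 15.2
tcp_pos: [0.5665, 0.2673, 0.049]
orientation: [0.0, 0.632, 0.775, 0.001]
wrist_force: [0.7, 0.0, -2.8]
finger_gap: 0.0352
grip_force: 50.2
```

```bash

python3 -m jog '[[0.3,0,0,-0.01,0],[0.3,0,0,-0.015,0],[0.3,0,0,-0.013,0],[0.3,0,0,0,0],[0.3,0,0,0,0]]' 60
python3 -c "
from h import *
delta([.542,-.244,.086],-np.pi/2)"
```

```text
clock: 15.62
tcp_pos: [0.5665, 0.2673, 0.0872]
orientation: [0.001, 0.631, 0.775, 0.001]
wrist_force: [-0.2, -0.4, -2.9]
finger_gap: 0.0351
grip_force: 60.4
tcp [0.5665 0.2673 0.0872] t 15.6167 yaw -1.366971951389564 turn deg 11.678276472615655 tool shift mm [-495.8 -127.5    0.8] F [-0.16 -0.44 -2.89] gap 0.03507169257553282
```

```bash

python3 -m jog '[[0.3,-0.01,-0.0026,0,0],[0.3,-0.02,-0.005,0,0],[0.3,-0.03,-0.0077,0,0],[0.3,-0.033,-0.0085,0,0],[0.3,-0.033,-0.0085,0,0]]' |grep -E "tcp|gap"
python3 -m jog '[[0.3,-0.033,-0.0085,0,0],[0.3,-0.033,-0.0085,0,0],[0.3,-0.033,-0.0085,0,0],[0.3,-0.033,-0.0085,0,0],[0.3,-0.033,-0.0085,0,0]]' |grep -E "tcp|gap"
python3 -m jog '[[0.3,-0.033,-0.0085,0,0],[0.3,-0.033,-0.0085,0,0],[0.3,-0.033,-0.0085,0,0],[0.3,-0.033,-0.0085,0,0],[0.3,-0.033,-0.0085,0,0]]' |grep -E "tcp|gap"
python3 -m jog '[[0.3,-0.025,-0.0065,0,0],[0.3,-0.015,-0.004,0,0],[0.3,0,0,0,5.8],[0.3,0,0,0,5.8],[0.3,0,0,0,0]]' |grep -E "tcp|gap"
python3 - <<'E'
from h import *
delta([.542,-.244,.04],-np.pi/2)
E
```

```text
tcp_pos: [0.5582, 0.1355, 0.085]
finger_gap: 0.035
tcp_pos: [0.5498, -0.035, 0.0852]
finger_gap: 0.0348
tcp_pos: [0.5414, -0.205, 0.0851]
finger_gap: 0.035
tcp_pos: [0.5398, -0.2445, 0.0852]
finger_gap: 0.0349
tcp [ 0.5398 -0.2445  0.0852] t 17.2833 yaw -1.5727758532713436 turn deg -0.11341851253481937 tool shift mm [ 0.5  2.3 45.2] F [-0.49  0.6  -2.56] gap 0.03493190920490236
```

```bash

python3 -m jog '[[0.3,0,0.002,0.02,0],[0.3,0,0,0.02,0],[0.3,0,0,0.012,0],[0.3,0,0,0,0],[0.3,0,0,0,0]]' |grep -E "tcp|gap|wrist"
python3 -m jog '[[0.3,0,0,0.004,0],[0.3,0,0,0.004,0],[0.3,0,0,0,0],[0.3,0,0,0,0]]' |grep -E "tcp|gap|wrist"
python3 -m jog '[[0.3,0,0,0.002,0],[0.3,0,0,0.002,0],[0.3,0,0,0,0],[0.3,0,0,0,0]]' |grep -E "tcp|gap|wrist"
```

```text
tcp_pos: [0.5419, -0.2434, 0.0333]
wrist_force: [-0.6, -0.2, -2.1]
finger_gap: 0.0349
tcp_pos: [0.5431, -0.2445, 0.0266]
wrist_force: [-0.1, -0.4, -2.3]
finger_gap: 0.0345
tcp_pos: [0.5429, -0.2445, 0.0222]
wrist_force: [0.1, 0.1, -2.5]
finger_gap: 0.0348
```

```bash

python3 -m jog '[[0.3,0,0,0.001,0],[0.3,0,0,0.001,0],[0.3,0,0,0,0],[0.3,0,0,0,0]]' |grep -E "tcp|gap|wrist"
python3 -m jog '[[0.3,0,0,0.001,0],[0.3,0,0,0.001,0],[0.3,0,0,0,0],[0.3,0,0,0,0]]' |grep -E "tcp|gap|wrist"
```

```text
tcp_pos: [0.543, -0.2445, 0.0202]
wrist_force: [-0.2, -0.4, -2.6]
finger_gap: 0.0352
tcp_pos: [0.5431, -0.2446, 0.019]
wrist_force: [-1.7, 0.4, 4.4]
finger_gap: 0.0347
```

Touchdown. I release and lift away.

```bash

python3 -m jog '[[-0.3,0,0,0,0],[-0.3,0,0,0,0],[-0.3,0,0,0,0],[-0.3,0,0,0,0]]' 20 |grep -E "tcp|gap|wrist"
python3 -m jog '[[-0.3,0,0,-0.02,0],[-0.3,0,0,-0.035,0],[-0.3,0,0,-0.04,0],[-0.3,0,0,-0.04,0],[-0.3,0,0,-0.04,0]]' |grep -E "tcp|gap|wrist"
python3 -m jog '[[-0.3,-0.03,0,0,0],[-0.3,-0.035,0,0,0],[-0.3,-0.035,0,0,0],[-0.3,-0.035,0,0,0],[-0.3,-0.035,0,0,0]]' |grep -E "tcp|gap|wrist"
python3 -m jog '[[-0.3,-0.035,0,0,0],[-0.3,-0.035,0,0,0],[-0.3,-0.02,0,0,0],[-0.3,0,0,0,0],[-0.3,0,0,0,0]]' |grep -E "tcp|gap|wrist"
python3 - <<'E'
from h import *
for n in("top","side"):
    c=cam(n); save(c,n+"9.png")
    # cylinder in tray: differs from the bright floor
    poly=proj(c,[[.541+x,-.245+y,.003] for x,y in((-.055,-.07),(.055,-.07),(.055,.07),(-.055,.07))])
    M=np.zeros((480,640),np.uint8);cv2.fillPoly(M,[poly.astype(np.int32)],1)
    lab=c["img"].astype(float);bg=np.median(lab[M>0],axis=0)
    m=((np.abs(lab-bg).max(2)>22)&(M>0)).astype(np.uint8);m=cv2.morphologyEx(m,cv2.MORPH_CLOSE,np.ones((5,5)))
    for q in cv2.findContours(m,0,2)[0]:
        if cv2.contourArea(q)>40: print(n,"tray blob",cv2.contourArea(q),cv2.minAreaRect(plane(c,q.reshape(-1,2),.015)[:,:2].astype(np.float32)*1000))
E
```

```text
tcp_pos: [0.5431, -0.2446, 0.0182]
wrist_force: [0.2, -0.6, -0.3]
finger_gap: 0.0556
tcp_pos: [0.5426, -0.2443, 0.1949]
wrist_force: [1.3, -0.3, -0.4]
finger_gap: 0.0555
tcp_pos: [0.5432, -0.416, 0.1934]
wrist_force: [-0.2, -0.3, 1.2]
finger_gap: 0.0554
tcp_pos: [0.5427, -0.5057, 0.192]
wrist_force: [-0.4, 0.3, 0.6]
finger_gap: 0.0555
top tray blob 292.5 ((541.2616577148438, -243.42880249023438), (38.68402862548828, 62.03968811035156), 0.2571887671947479)
side tray blob 235.5 ((539.0338134765625, -251.490234375), (66.38308715820312, 40.39839172363281), 87.1298828125)
```

The blob measures 38.7 x 62 mm at the tray's centre: the cylinder lies flat. Last, a numeric check on the cover and the bystanders.

```bash
python3 - <<'E'
from h import *
for n in("top","side"):
    c=cam(n);a=cv2.imread("pics/%s0.png"%n)[:,:,::-1].astype(int);d=(np.abs(c["img"].astype(int)-a).max(2)>18)
    M=np.zeros((480,640),np.uint8);cv2.fillPoly(M,[proj(c,[[.45,-.1,0],[.66,-.1,0],[.66,.1,0],[.45,.1,0]]).astype(np.int32)],1)
    m=cv2.morphologyEx((d&(M>0)).astype(np.uint8),cv2.MORPH_CLOSE,np.ones((7,7)))
    q=max(cv2.findContours(m,0,2)[0],key=cv2.contourArea)
    print(n,cv2.contourArea(q),cv2.minAreaRect(plane(c,q.reshape(-1,2),.006)[:,:2].astype(np.float32)*1000))
    # changes around bystanders (calliper, loupe, screwdriver, brush, cylinder_1)
    if n=="top":
        for k,(u,v,w,h) in dict(cal=(375,295,90,30),loupe=(268,292,20,18),drv=(190,298,75,24),brush=(258,163,90,18),cyl1=(455,270,32,22)).items():
            print(k,d[v:v+h,u:u+w].mean().round(3))
E
```

```text
top 3144.0 ((541.83251953125, -23.407150268554688), (184.7967529296875, 155.95912170410156), 0.8595438599586487)
cal 0.536
loupe 0.553
drv 0.539
brush 0.0
cyl1 0.795
side 1902.5 ((551.2743530273438, -3.4416351318359375), (201.334228515625, 209.67828369140625), 89.66224670410156)
```

The cover check is spoiled by the arm's moving shadow. The last picture already showed the cover flat and let go, and nothing has passed near it since, with no odd forces. I hand in.

```bash
python3 -c "
from workcell import env
print(env.hand_in())"
```

```text
the job is handed in; nothing more can be done
None
```

I handed the job in with the cover unlatched and laid flat on the bench between case and tray, and the cylinder measured flat at the tray's centre; the last camera check of the cover and the other items was spoiled by the arm and its shadow, so that part rests on the earlier picture and on seeing no unexpected forces, and the hand-in gave no verdict.

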